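# Hold a control unit seated in the checking jig

### The arm

A 6-joint arm with a two-finger parallel gripper is mounted at the origin on the work surface. World frame = base frame: x ahead of the robot, y to its left, z up, the work surface at z = 0. Lengths are in m, angles in degrees, forces in N, time in s.
With the tool pointing down it reaches from about 0.375 to 0.9 m from the base axis. Payload 3.1 kg.
Tool frame: the origin (TCP) lies on the centre line of the jaws, within the pads' length; the fingertips stand 14 mm ahead of it and the grasp point (between the pads) lies 5 mm behind it; z points along the fingers, x is the direction in which the jaws open and shut, and the axes are right-handed (so a half turn about z gives the same grasp; the last joint's range is limited). The gripper opens to 87 mm and grips with 3 to 60 N. Pads are 19 mm wide; open, the fingers measure 117 mm over their backs; the gripper's body (75 mm by 190 mm) begins 51 mm behind the grasp point.
Start: joints at [-85.227, 30.224, 82.088, -0, 67.689, -10.227], TCP at [0.162, -0.604, 0.237] pointing down, gripper open.
Joint ranges: [-176.69, 176.69], [-43.24, 126.21], [12.49, 139.97], [-82, 262], [0, 151.66], [-163.58, 163.58]. Speed limits (degrees/s): [159.86, 159.86, 180, 180, 180, 180].

### API

Orientations are given as a 3x3 rotation matrix whose columns are the frame's x, y, z axes.
In Python, from plant import get_obs, camera, close_job gives the robot as it stands. The module is installed in compiled form; this text tells all that it offers.
- The arm moves only by the tool move_arm, never from a script. Its arguments are lists of equal length, an entry for each row: "linear": the shift along the tool's x, y, z in m, a list of three; "turn": the turn about the tool's z in rad. In form: {"linear": [[dx, dy, dz], ...], "turn": [turn, ...]}. A call has 1 to 20 rows; each row is the pose to reach, as a shift and turn from the pose commanded when the call began, along the tool's axes at that moment; what a row does not reach only later rows make up. A row lasts 1/8 s, in which the tool goes at most 62.5 mm and 10.7 degrees, less where a joint would pass 70% of its speed; a pose out of reach is approached as far as the arm can. A call with a gripper value outside its range is refused whole. "hand" is the gripper command: -1 is fully open, 1 is shut, values between are in proportion, set as the call begins (left out, the last holds). The fingers move at their own pace and stop on an object; "newtons" is the grip in N (left out, the last holds). Time passes only in rows, so rows that repeat a pose let the fingers close. It gives the time, the measured TCP pose, the force and the opening at its end, in the units of the state.
- get_obs(): the state, without advancing time (a new reading comes with each control period).
- camera(name): name is "side" or "top"; returns a dict with "pixels" (384x512x3 uint8, red, green, blue), "vertical_fov" (degrees; the focal length in pixels is half the picture's height over the tangent of half this angle, whatever the lens; pixels are square), "cx", "cy" (the principal point, pixels), "k1" (the pictures are not rectified: a ray, as slopes to the right and down, at radius r is drawn at 1 + k1 r^2 times it, then the intrinsics apply), "R" (3x3) and "t" (3): a world point X has camera coordinates R X + t. Camera axes: x right, y down, z forward; pixel columns grow to the right and rows downward; lengths in m; the calibration is good to about 2 mm. A picture is of the moment at which its call begins. There is no depth.
- close_job(): hands the job in, once; it reports no verdict.
The state is a dict: "time": time; "joints": joint angles; "qvel": joint speeds; "tau": joint torques, N m; "tool_pos": TCP position; "tcp_rot": TCP orientation; "contact_force": force on the tool from outside, world axes, zero at the start; "wrist_torque": the same for the moment, N m; "opening": finger opening in m.
Only numpy, scipy, OpenCV 4.12 (cv2) and the standard library are available. Lean on these libraries where they do the work, as an engineer would, in place of code of your own. Each camera call takes 0.05 s, during which the arm holds its last target. There are 200 camera calls.

### The job

Lock the jig's sliding fence where it stands by flipping its cam lever fully down, without shifting the fence. Then slide the control unit that lies on the jig's bed up to the fence and, with a push that goes forward and down at once, press it firmly, flush against the fence and flat on the bed; finish while still holding it pressed there, so that both the fence and the bed feel the push. Leave the other parts lying about undisturbed.

Things in the scene. Friction and masses are not known exactly. Their poses are not given: they have to be found in the camera images.
- jig: The checking jig, fixed to the table, somewhat turned from run to run. Origin on the table surface at the middle of the jig; its x axis is the fence's sliding direction (roughly away from the robot), y along the fence to the left, z up. Its steel bed is a plate 320 (x) by 370 (y, from -190 to +180) by 12 thick, top 12 mm above the table.
- bed: The jig's flat steel bed plate (part of the jig, same frame as jig), top at z = 12 mm; the two grey cheeks that carry the lever (36 by 8 mm, to 62 mm above the table, at y = 121 and 159, x = 0) belong to it.
- fence: Aluminium fence: upright wall 180 long (y), 12 thick, 45 high on the bed; slides along the jig's x, axes as the jig's. Origin at the foot of its near face (the one towards the unit), mid length. A guide bar 24 wide, 10 high runs from it at y = 140 towards the robot, under the lever. A few newtons slide it while the lever is up; with the lever down it is clamped and holds 30 N.
- fence_face (a point): Middle of the fence's near face, 22.5 mm above the bed.
- lever (a joint): Cam lever, black round grip 16 mm thick, from 37 to 105 mm from its pivot. 0: upright, fence free; 1.5 rad: hard stop, flipped down nearly level, pointing along the jig's -x (to the robot), fence clamped. At q the grip points along -sin(q) x + cos(q) z of the jig. Stays where left; turning takes 0.2 to 0.4 N m. Its far (+x) side is free above the 22 mm high guide bar.
- lever_tip (a point): Outer end of the lever's grip, on its axis, 105 mm from the pivot.
- lever_pivot (a point): Pivot of the lever, jig coordinates (0, 140, 54) mm; the lever turns about a line through it along the jig's y.
- unit: Control unit: aluminium case 100 (x) by 130 (y) by 28 high; on top a black connector block, x from 0 to 36, y -45 to 45, up to z = 44. Origin at the centre of the underside; the case's +x face goes against the fence. The case's top at x -50 to 0 is a flat ledge that meets the block's upright near face in an inside corner. 0.32 to 0.5 kg, loose on the bed, 30 to 110 mm short of the fence, crooked.
- sensor: Small loose sensor on the bed right of the unit, cylinder 28 mm diameter, 40 high, origin under its centre. Leave alone.
- screwdriver: Loose screwdriver, 170 mm, lying on the bed's right edge along x. Leave alone.
- abs_a: Brake hydraulic unit, metal block 90 by 75 by 45 with a motor can on top (100 high in all), loose, left of the jig. Leave alone.
- abs_b: A second brake hydraulic unit of the same size, loose, on the right. Leave alone.
- shifter: Gear shifter, 120 by 90 foot, black knob on a stem, 157 high, loose, left. Leave alone.
- relay_box: Black relay box 70 by 110, 55 high, loose, right. Leave alone.
- pulley: Steel pulley ring 64 mm diameter, 24 high, loose, beyond the jig on the left. Leave alone.

How it is judged (in metres and radians):
On the way, in this order (a step that is already met when the one before it is completed fails the run):
1. the lever is flipped fully down and the fence has not been shifted (value of joint lever above 1.35 rad and distance of fence_face from where it was at the start of the episode below 0.006 m), for 0.2 s.
2. the unit is up against the fence (contact force between unit and fence above 1 N and angle between the x axis of unit and the x axis of fence, either way round below 0.06 rad), for 0.1 s.
At the end, for the whole second after the job is handed in: Lever down (over 1.35 rad), fence within 6 mm of its start, fingers still pressing the unit (over 4 N) so that it bears on the fence with over 2 N and on the bed with over 8 N (its weight is 3 to 5 N), square to the fence within 2 degrees, flat within 1.7 degrees, at rest (all of step 1 and contact force between unit and fence above 2 N and contact force between unit and bed above 8 N and contact force between the fingers and unit above 4 N and angle between the x axis of unit and the x axis of fence, either way round below 0.035 rad and angle between unit's own z axis and vertical below 0.03 rad and linear speed of unit below 0.01 m/s); the arm keeps its last pose, push and grip.
It fails at once if a bystander is shifted by more than 30 mm (distance of any of sensor, screwdriver, abs_a, abs_b, shifter, relay_box, pulley from where it was at the start of the episode above 0.03 m).
It also fails if it takes over 64 s, if anything falls off the work surface, if the arm or the gripper's body presses on something with over 40 N, if the wrist force passes 120 N, or if a joint passes its speed limit or range.

## Working session

There is one attempt and no reset: what is moved stays moved. The work goes in short steps, Python scripts to look and compute and a tool call to move; the robot and the scene stay as the last step left them, time stands still between calls to the robot, and variables do not carry over. Pictures are saved under pics/ and viewed, about 8 in all and at most 12, crops included, and the job is handed in when it is done.

Besides the shell and the picture viewer there is one more tool, called after ">>>" as name([rows], argument=value, ...), one row to a line, values as JSON. move_arm: Moves the arm, as the interface text tells. Its arguments: {"type":"object","properties":{"linear":{"type":"array","items":{"type":"array","items":{"type":"number"}}},"turn":{"type":"array","items":{"type":"number"}},"hand":{"type":"number"},"newtons":{"type":"number"}},"required":["linear","turn"]}

```bash
mkdir -p pics; cat > h.py <<'E'
import numpy as np, cv2
from plant import get_obs, camera
def K(c):
    f=192/np.tan(np.radians(c["vertical_fov"])/2)
    return np.array([[f,0,c["cx"]],[0,f,c["cy"]],[0,0,1]]), np.array([c["k1"],0,0,0,0.])
def ray2z(c,uv,z):
    k,d=K(c); p=cv2.undistortPoints(np.array([[uv]],float),k,d)[0,0]
    R=np.array(c["R"]);o=-R.T@np.array(c["t"]);v=R.T@np.array([p[0],p[1],1]); return o+v*(z-o[2])/v[2]
def proj(c,X):
    k,d=K(c); return cv2.projectPoints(np.array(X,float).reshape(-1,3),cv2.Rodrigues(np.array(c["R"]))[0],np.array(c["t"],float),k,d)[0][:,0]
def save(c,n,crop=None,s=1.5):
    im=c["pixels"][:,:,::-1]
    if crop: x0,y0,x1,y1=crop; im=im[y0:y1,x0:x1]
    cv2.imwrite("pics/"+n,cv2.resize(im,None,fx=s,fy=s,interpolation=cv2.INTER_CUBIC))
E
python3 - <<'E'
from h import *
import pickle
for n in("top","side"):
    c=camera(n);save(c,n+"0.png");pickle.dump(c,open(n+"0.pkl","wb"));print(n,c["vertical_fov"],c["cx"],c["cy"],c["k1"],-np.array(c["R"]).T@c["t"])
print(get_obs())
E
```

```text
top 47.2693108590451 259.4972510004572 193.91099656574474 -0.09630783391255465 [0.37415918 0.01323302 1.38815192]
side 45.47502462227035 251.37950963424876 192.82098990088213 -0.04198171739173844 [0.00380565 1.23760582 1.08236428]
{'time': 0.1, 'joints': array([-8.52265777e+01,  3.02731113e+01,  8.21496736e+01, -7.89479296e-04,
        6.76899441e+01, -1.02272966e+01]), 'qvel': array([ 0.0548434 , -0.1505848 , -0.18404091, -0.02654562,  0.07726056,
       -0.07307553]), 'tau': array([ 2.63590146e-04, -4.40984273e+01, -1.77151805e+01,  6.35345606e-02,
        5.33855532e-02, -5.36168886e-05]), 'tool_pos': array([ 0.1617401 , -0.60304605,  0.23567164]), 'tcp_rot': array([[ 2.58836058e-01, -9.65921252e-01, -1.76429185e-04],
       [-9.65919322e-01, -2.58835899e-01,  1.95960501e-03],
       [-1.93849033e-03, -3.36800077e-04, -9.99998064e-01]]), 'contact_force': array([-0.80184147,  0.17547392,  0.20950418]), 'wrist_torque': array([-0.01801935,  0.00884343,  0.01658685]), 'opening': 0.08675690153195553}
```

View pics/top0.png

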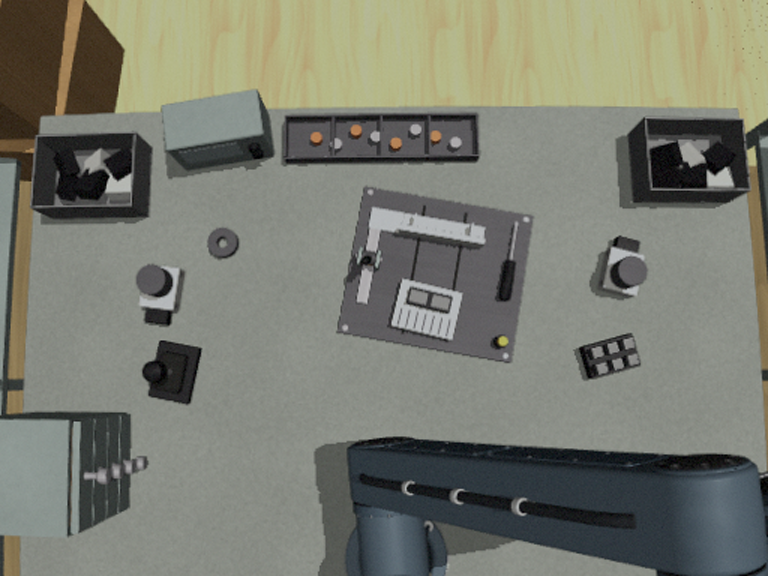

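View pics/side0.png

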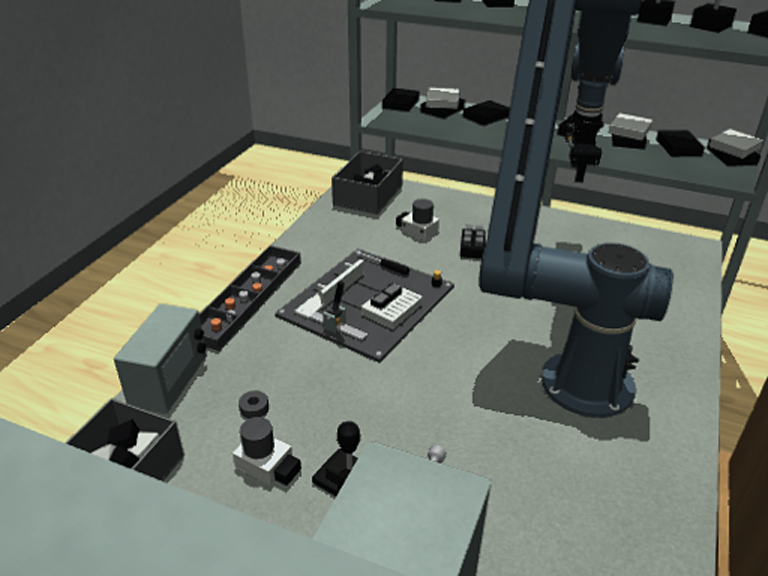

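The top picture shows the bed corners at about (366,187), (533,217), (511,361) and (338,332) at 1.5x. The unit is near (427,310), the lever near (366,258) and the fence near (440,228). Next I'll take a zoomed crop to measure from.

```bash
python3 - <<'E'
from h import *
import pickle
c=pickle.load(open("top0.pkl","rb"));save(c,"topz.png",(218,118,362,246),4.6)
E
```

```text
(no output)
```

View pics/topz.png

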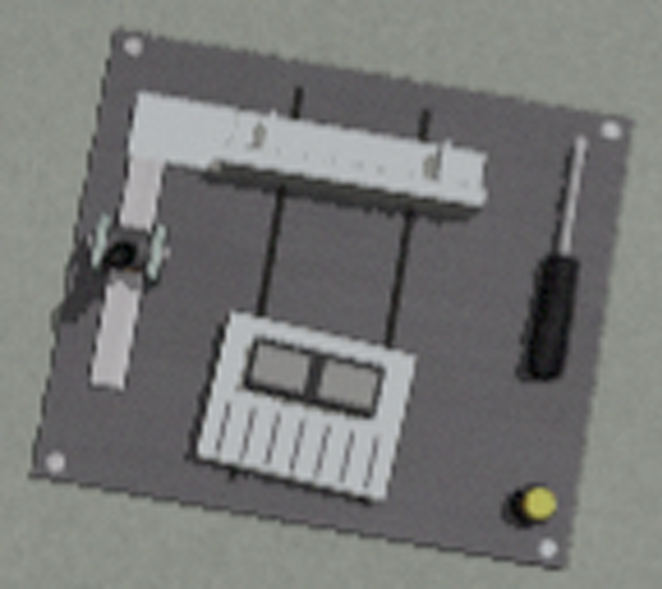

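```bash
cat >> h.py <<'E'
def fitrect(c,px,z,obj):
    from scipy.optimize import least_squares
    obj=np.array(obj,float)
    def f(p):
        a=p[2];W=obj@np.array([[np.cos(a),np.sin(a)],[-np.sin(a),np.cos(a)]])+p[:2]
        return (proj(c,np.c_[W,np.full(len(W),z)])-px).ravel()
    r=least_squares(f,[.5,0,-.15]);return r.x,np.abs(r.fun).max()
E
python3 - <<'E'
from h import *
import pickle
c=pickle.load(open("top0.pkl","rb"))
P=lambda a:(np.array(a,float)+.5)/4.6-.5+np.array([218,118])
j,e=fitrect(c,P([(115,30),(632,120),(565,568),(30,478)]),.012,[(.16,.18),(.16,-.19),(-.16,-.19),(-.16,.18)])
u,e2=fitrect(c,P([(230,312),(415,352),(385,500),(198,458)]),.040,[(.05,.065),(.05,-.065),(-.05,-.065),(-.05,.065)])
print(j,e,u,e2,np.degrees(j[2]),np.degrees(u[2]))
a=j[2];R=np.array([[np.cos(a),-np.sin(a)],[np.sin(a),np.cos(a)]])
print("unit in jig",R.T@(u[:2]-j[:2]),u[2]-a)
for n,p,z in[("fence R near top",(484,192),.057),("fence L near top",(215,163),.057),("leverhead",(123,252),.159),("bar end",(92,385),.022),("bar end R",(122,388),.022),("sensor",(540,503),.052)]:
    w=ray2z(c,P(p),z)[:2];print(n,w,R.T@(w-j[:2]))
piv=j[:2]+R@[0,.14];print("piv",piv,"tip expected px",(proj(c,[*piv,.159])[0]-[218,118])*4.6)
print(R)
E
```

```text
[ 0.58757597 -0.08662778 -0.18438917] 0.5422930765229523 [ 0.50797033 -0.0682386  -0.22807904] 0.37137136795359993 -10.564721072542094 -13.06796664098301
unit in jig [-0.08162778  0.00348207] -0.04368987715525108
fence R near top [ 0.64907575 -0.18930559] [ 0.07928284 -0.08966151]
fence L near top [ 0.67080132 -0.00834195] [0.06746115 0.0922178 ]
leverhead [0.59254743 0.05090297] [-0.02032854  0.13611089]
bar end [0.52524829 0.07688095] [-0.09124981  0.14930946]
bar end R [0.5229626  0.05646326] [-0.08975325  0.12881882]
sensor [ 0.43969686 -0.22109796] [-0.12071774 -0.15930375]
piv [0.61324442 0.050999  ] tip expected px [120.81202288 217.27826099]
[[ 0.98304843  0.18334609]
 [-0.18334609  0.98304843]]
```

```bash
cat >> h.py <<'E'
JO=np.array([.58758,-.08663]);JA=-.18439
JR=np.array([[np.cos(JA),-np.sin(JA),0],[np.sin(JA),np.cos(JA),0],[0,0,1]])
def where(o=None):
    o=o or get_obs();p=o["tool_pos"]-[*JO,0];p=JR.T@p;p[2]-=.014;return p   # fingertip centre, jig coords
def shift(pts):  # fingertip targets in jig coords -> tool shifts, turn
    o=get_obs();T=np.array(o["tcp_rot"])
    for q in np.atleast_2d(pts): print((T.T@JR@(np.array(q)-where(o))).round(4))
    x=JR.T@T[:,0];print("turn",-(np.arctan2(-1,0)-np.arctan2(x[1],x[0])))
E
python3 -c "
from h import *
print(where());shift([[.04,.14,.22],[.04,.14,.128]])"
```

```text
[-0.32393789 -0.58573834  0.22167164]
[-0.4976 -0.6415  0.0029]
[-0.4974 -0.6415  0.0949]
turn 0.446207504039998
```

>>> move_arm([
  [-0.04,-0.05,0],
  [-0.08,-0.1,0],
  [-0.12,-0.155,0],
  [-0.16,-0.205,0],
  [-0.2,-0.26,0],
  [-0.24,-0.31,0],
  [-0.28,-0.36,0],
  [-0.32,-0.41,0],
  [-0.36,-0.465,0],
  [-0.4,-0.515,0],
  [-0.44,-0.57,0],
  [-0.47,-0.61,0],
  [-0.498,-0.6415,0],
  [-0.498,-0.6415,0],
  [-0.498,-0.6415,0],
  [-0.498,-0.6415,0],
], turn=[0.04,0.08,0.12,0.16,0.2,0.24,0.28,0.32,0.36,0.4,0.42,0.44,0.446,0.446,0.446,0.446], hand=1, newtons=20)

```text
time: 2.1
tool_pos: [0.6516, 0.042, 0.2363]
tcp_rot: [[-0.185, -0.983, -0.001], [-0.983, 0.185, -0.0], [0.0, 0.001, -1.0]]
contact_force: [-0.2, -0.5, 0.4]
opening: 0.0004
```

```bash
python3 -c "
from h import *
o=get_obs();print(where(),o['joints'],o['time'],o['opening'],o['tcp_rot']);shift([[.04,.14,.128]])
import pickle
for n in ('side',):
  c=camera(n);save(c,n+'1.png',(160,110,340,250),4.2);pickle.dump(c,open(n+'1.pkl','wb'))
  J=lambda p:proj(c,JR@np.array(p)+[*JO,0])[0]
  print([((J(p)-[160,110])*4.2).round() for p in [(0,.14,.054),(-.02,.14,.157),(.04,.14,where()[2]),(0,.14,.159)]])
"
```

```text
[0.03932824 0.13818223 0.22231961] [-6.09046051e+00  3.24765742e+01  7.77455348e+01 -2.23269452e-02
  6.98569150e+01  9.45689190e+01] 2.1 0.00041324653395891596 [[-1.84837474e-01 -9.82768090e-01 -1.41023471e-03]
 [-9.82768988e-01  1.84837955e-01 -2.17447763e-04]
 [ 4.74365623e-04  1.34574244e-03 -9.99998982e-01]]
[-0.0019 -0.0008  0.0943]
turn -0.0015165056897534779
[array([261., 416.]), array([277., 327.]), array([216., 239.]), array([257., 317.])]
```

View pics/side1.png

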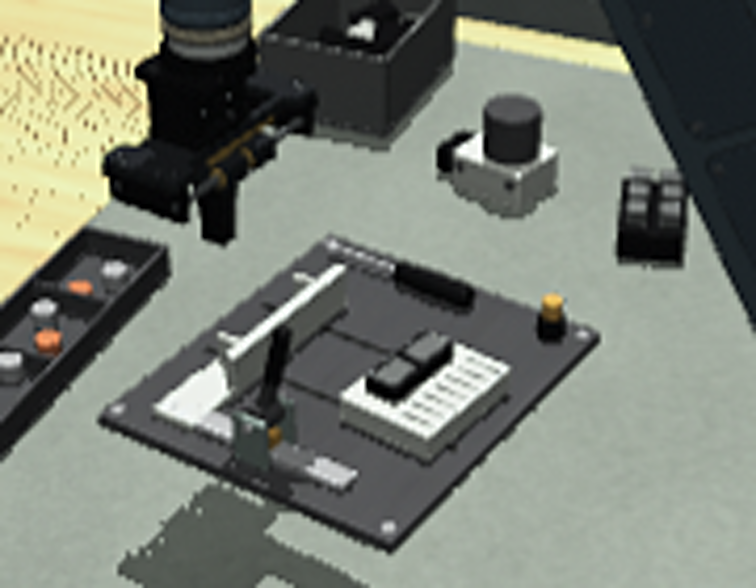

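The side view shows the lever leaning slightly toward the robot, with its head at (284,333). The fingertip is at (218,240), within 2 px of where I predicted it. Next I'll lower behind the grip and follow the flip arc.

>>> move_arm([
  [-0.002,0,0.04],
  [-0.002,0,0.075],
  [-0.002,0,0.09],
  [-0.002,0.012,0.09],
  [-0.002,0.028,0.088],
  [-0.002,0.038,0.088],
  [-0.002,0.05,0.091],
  [-0.002,0.061,0.094],
  [-0.002,0.072,0.1],
  [-0.002,0.082,0.107],
  [-0.002,0.09,0.116],
  [-0.002,0.0975,0.125],
  [-0.002,0.101,0.132],
  [-0.002,0.105,0.139],
  [-0.002,0.107,0.147],
  [-0.002,0.109,0.153],
  [-0.002,0.109,0.156],
  [-0.002,0.109,0.157],
  [-0.002,0.109,0.157],
], turn=[0,0,0,0,0,0,0,0,0,0,0,0,0,0,0,0,0,0,0])

```text
time: 4.53
tool_pos: [0.5455, 0.0654, 0.0812]
tcp_rot: [[-0.183, -0.983, -0.0], [-0.983, 0.183, 0.0], [-0.0, 0.0, -1.0]]
contact_force: [-2.8, -0.4, 15.4]
opening: 0.0003
```

```bash
python3 -c "
from h import *
print(where(),get_obs()['contact_force'])"
```

```text
[-0.06920736  0.14178172  0.06720775] [-2.76725334 -0.39921617 15.4183204 ]
```

The upward reading is 15 N and the tip height matches the hard stop at q=1.5. I'll lift off and go above the ledge with the fingers about 50 mm apart.

>>> move_arm([
  [0,0,-0.03],
  [0,0,-0.05],
  [0.04,0.012,-0.05],
  [0.09,0.025,-0.05],
  [0.138,0.039,-0.05],
  [0.138,0.039,-0.05],
  [0.138,0.039,-0.05],
], turn=[0,0,0,0,0,0,0], hand=-0.15)

```text
time: 5.4
tool_pos: [0.4821, -0.0631, 0.1293]
tcp_rot: [[-0.184, -0.983, -0.0], [-0.983, 0.184, 0.001], [-0.0, 0.001, -1.0]]
contact_force: [-0.8, 1.7, -0.6]
opening: 0.0494
```

```bash
python3 -c "
from h import *
o=get_obs();print(where(),o['contact_force'],o['opening'])
import pickle
c=camera('side');save(c,'side2.png',(190,120,340,240),5)
J=lambda p:((proj(c,JR@np.array(p)+[*JO,0])[0]-[190,120])*5).round()
print([J(p) for p in [(-.105,.14,.0617),(0,.14,.054),(-.0816,.0485,.056),(-.0816,.0485,.04),(.073,.09,.057),(.073,.09,.012)]])
"
```

```text
[-0.10802737  0.00381782  0.11534517] [-0.80051882  1.72344585 -0.59012037] 0.04944067810313645
[array([280., 487.]), array([161., 445.]), array([323., 418.]), array([322., 435.]), array([123., 376.]), array([125., 423.])]
```

View pics/side2.png

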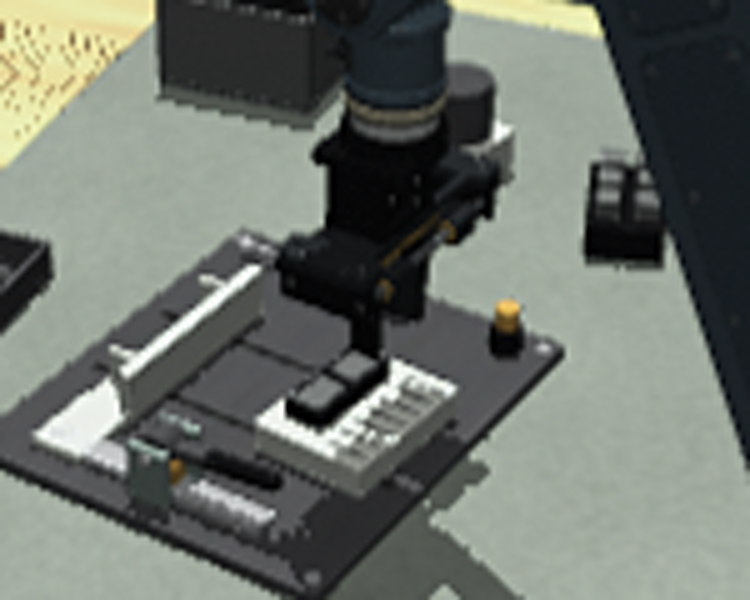

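The picture shows the lever lying flat at about (245,470) and the fence edge at (122,376), where I predicted it, so it has not shifted. The block is at (335,385). I'll descend to just above the ledge and start the slide.

>>> move_arm([
  [0,0,0.03],
  [0,0,0.055],
  [0,0,0.067],
  [0,0,0.071],
  [0,0,0.071],
  [0,-0.006,0.071],
  [0,-0.012,0.071],
  [0,-0.018,0.071],
  [0,-0.026,0.071],
  [0,-0.034,0.071],
  [0,-0.042,0.071],
  [0,-0.05,0.071],
  [0,-0.058,0.071],
  [0,-0.066,0.071],
  [0,-0.074,0.071],
  [0,-0.082,0.071],
  [0,-0.09,0.071],
  [0,-0.096,0.071],
  [0,-0.1,0.071],
], turn=[0,0,0,0,0,0,0,0,0,0,0,0,0,0,0,0,0,0,0])

```text
time: 7.82
tool_pos: [0.5808, -0.0816, 0.0585]
tcp_rot: [[-0.183, -0.983, -0.0], [-0.983, 0.183, -0.0], [0.0, 0.0, -1.0]]
contact_force: [-3.3, 0.6, 2.1]
opening: 0.0497
```

```bash
python3 -c "
from h import *
o=get_obs();print(where(),JR.T@o['contact_force'],o['opening'])
c=camera('side');save(c,'side3.png',(190,120,340,240),5)
"
```

```text
[-0.00756913  0.00367543  0.04450842] [-3.31686258 -0.02535746  2.06664537] 0.049744194509682545
```

View pics/side3.png

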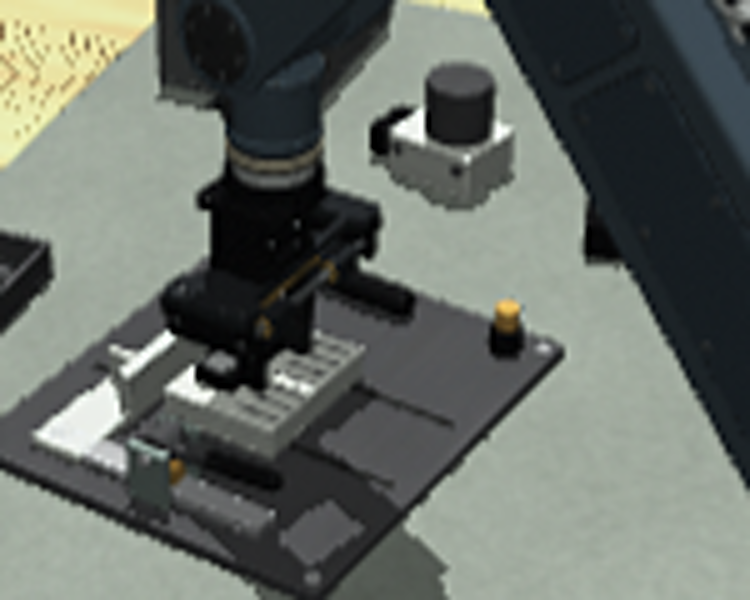

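The unit slides squarely with the fingers against the block near (230,375), and it is still about 20 mm short of the fence. I'll continue slowly.

>>> move_arm([
  [0,-0.005,0],
  [0,-0.01,0],
  [0,-0.014,0],
  [0,-0.016,0],
  [0,-0.018,0],
  [0,-0.018,0],
], turn=[0,0,0,0,0,0])

```text
time: 8.62
tool_pos: [0.597, -0.0845, 0.0585]
tcp_rot: [[-0.183, -0.983, -0.003], [-0.983, 0.183, 0.001], [-0.0, 0.003, -1.0]]
contact_force: [-4.6, 0.9, 2.9]
opening: 0.0501
```

>>> move_arm([
  [0,-0.001,0],
  [0,-0.002,0],
  [0,-0.003,0],
  [0,-0.003,0],
], turn=[0,0,0,0])

```text
time: 9.12
tool_pos: [0.5971, -0.0845, 0.0584]
tcp_rot: [[-0.183, -0.983, -0.009], [-0.983, 0.183, 0.002], [-0.0, 0.009, -1.0]]
contact_force: [-9.8, 0.5, 6.7]
opening: 0.0499
```

The unit no longer moves and the force is rising, so it is against the fence. Now I'll add the downward push.

>>> move_arm([
  [0,0,0.001],
  [0,0,0.002],
  [0,0,0.003],
  [0,0,0.004],
  [0,0,0.005],
  [0,0,0.005],
  [0,0,0.005],
], turn=[0,0,0,0,0,0,0])

```text
time: 10.0
tool_pos: [0.5972, -0.0842, 0.0545]
tcp_rot: [[-0.183, -0.983, -0.008], [-0.983, 0.183, 0.002], [-0.001, 0.008, -1.0]]
contact_force: [-11.2, 1.7, 12.3]
opening: 0.05
```

```bash
python3 -c "
from h import *
o=get_obs();print(where(),JR.T@o['contact_force'],o['wrist_torque'],o['opening'])
c=camera('top');save(c,'top4.png',(215,115,365,245),4.6)
import pickle;pickle.dump(c,open('top4.pkl','wb'))
"
```

```text
[0.00897844 0.00416972 0.04045115] [-11.35027077  -0.40141375  12.28615137] [ 0.11415038  1.90143947 -0.2478475 ] 0.04996555132834774
```

View pics/top4.png

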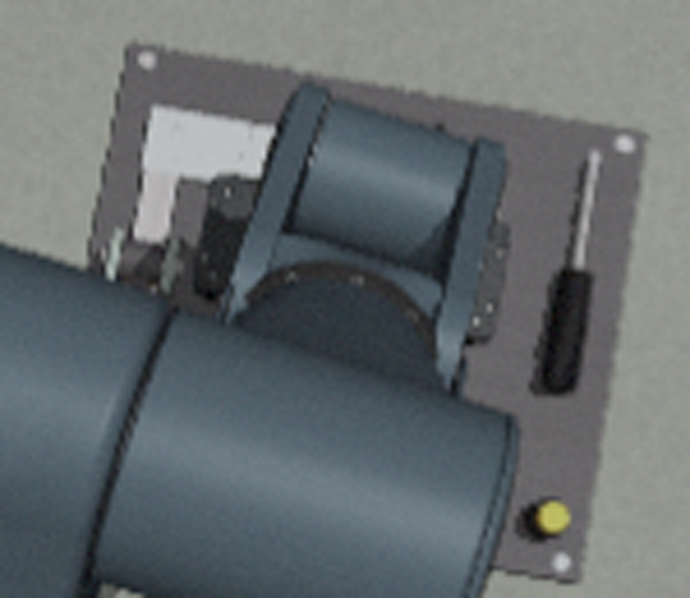

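The top view is blocked by the arm. The forces show 11 N forward and 12 N down, with the fingertips at ledge height (40.5 mm). I'll hold to let it settle and check from the side.

>>> move_arm([
  [0,0,0.001],
  [0,0,0.001],
  [0,0,0.001],
  [0,0,0.001],
  [0,0,0.001],
  [0,0,0.001],
  [0,0,0.001],
  [0,0,0.001],
], turn=[0,0,0,0,0,0,0,0])

```text
time: 11.05
tool_pos: [0.5972, -0.0842, 0.0544]
tcp_rot: [[-0.183, -0.983, -0.008], [-0.983, 0.183, 0.002], [-0.001, 0.008, -1.0]]
contact_force: [-12.1, 2.6, 17.3]
opening: 0.0497
```

```bash
python3 -c "
from h import *
o=get_obs();print(where(),JR.T@o['contact_force'],o['qvel'].round(2))
c=camera('side');save(c,'side5.png',(190,170,300,250),7)
J=lambda p:((proj(c,JR@np.array(p)+[*JO,0])[0]-[190,170])*7).round()
print([J(p) for p in [(.0685,.069,.04),(-.0315,.069,.04),(-.0315,-.061,.04),(-.0315,.069,.012),(.0685,.09,.057),(.0685,.09,.012),(-.105,.14,.0617)]])
"
```

```text
[0.00898698 0.00417    0.04039853] [-12.37127031   0.35817075  17.27426945] [ 0.04  0.02 -0.06 -0.03  0.06 -0.11]
[array([203., 185.]), array([352., 246.]), array([483., 130.]), array([353., 287.]), array([178., 179.]), array([182., 245.]), array([392., 331.])]
```

View pics/side5.png

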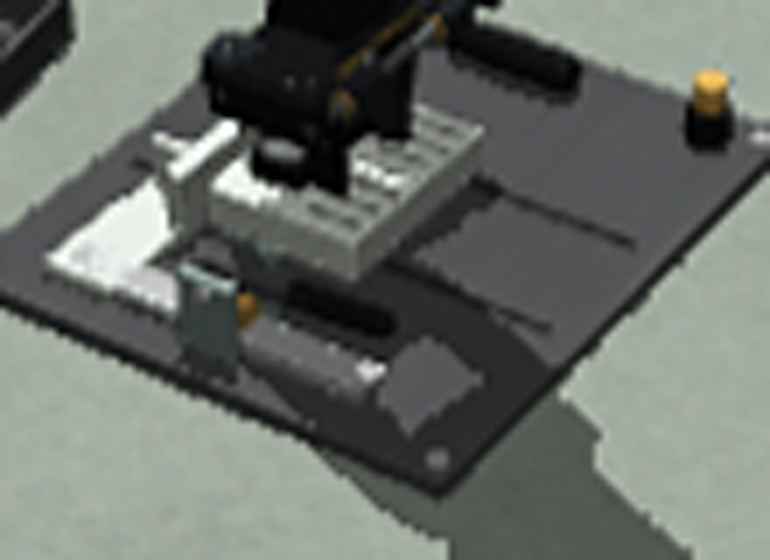

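```bash
python3 - <<'E'
from h import *
g=0
cs=[camera('side') for _ in range(4)]
g=np.mean([c["pixels"].mean(2) for c in cs],0).astype(np.float32);c=cs[0]
def edge(y,z,x0,x1):
    xs=np.linspace(x0,x1,121);p=proj(c,(JR@np.array([xs,0*xs+y,0*xs+z])).T+[*JO,0]).astype(np.float32)
    v=cv2.remap(g,p[None,:,0].copy(),p[None,:,1].copy(),cv2.INTER_CUBIC)[0]
    d=np.abs(np.gradient(cv2.GaussianBlur(v[None],(15,1),0)[0]));i=d.argmax();w=slice(max(i-12,0),i+13)
    return (xs[w]*d[w]).sum()/d[w].sum(),d[i]
ys=np.linspace(-.045,.055,11)
r=np.array([edge(y,.012,-.05,-.015) for y in ys]);print(r.round(4).T)
k=np.polyfit(ys,r[:,0],1);print("slope dx/dy",k, "yaw",-k[0], "resid",(np.polyval(k,ys)-r[:,0]).std())
# bed near edge as reference
yb=np.linspace(-.1,.05,11);r=np.array([edge(y,.012,-.185,-.14) for y in yb]);print(r.round(4).T,np.polyfit(yb,r[:,0],1))
o=get_obs();print(JR.T@o['contact_force'],o['wrist_torque'],o['time'])
E
```

```text
[[-0.0481 -0.0274 -0.0441 -0.0456 -0.0268 -0.026  -0.0258 -0.0284 -0.0273
  -0.0266 -0.0243]
 [ 2.5815  2.1533  2.6647  2.6955  1.7774  1.9514  2.1456  2.5515  2.8494
   2.0102  2.5228]]
slope dx/dy [ 0.18904449 -0.03280893] yaw -0.1890444856972515 resid 0.006346204981376289
[[-0.1648 -0.1649 -0.1647 -0.1655 -0.1644 -0.1644 -0.1667 -0.1645 -0.1641
  -0.1656 -0.1638]
 [ 9.8791  9.7185  9.7016  9.5536 10.2691  9.9273  7.9129  7.013  10.098
  10.1972  9.5413]] [ 0.00219324 -0.16478507]
[-11.73278478  -0.20440565  18.78161631] [ 0.14643288  2.16614732 -0.297732  ] 11.3
```

```bash
python3 - <<'E'
from h import *
c=camera('side');g=c["pixels"].astype(np.float32).mean(2)
def prof(z,xs):
    ys=np.linspace(-.05,.06,23);out=[]
    for y in ys:
        p=proj(c,(JR@np.array([xs,0*xs+y,0*xs+z])).T+[*JO,0]).astype(np.float32)
        v=cv2.remap(g,p[None,:,0].copy(),p[None,:,1].copy(),cv2.INTER_CUBIC)[0]
        d=np.abs(np.gradient(cv2.GaussianBlur(v[None],(9,1),0)[0]));w=slice(max(d.argmax()-8,0),d.argmax()+9)
        out.append((xs[w]*d[w]).sum()/d[w].sum())
    out=np.array(out);k=np.polyfit(ys,out,1)
    for _ in range(5):
        e=np.abs(out-np.polyval(k,ys));m=e<max(.001,np.median(e)*1.5);k=np.polyfit(ys[m],out[m],1)
    print(z,"yaw",-k[0],"x",k[1],"n",m.sum(),"sd",(out-np.polyval(k,ys))[m].std())
prof(.012,np.linspace(-.039,-.018,85));prof(.040,np.linspace(-.042,-.022,81))
E
```

```text
0.012 yaw -0.005131584559246193 x -0.026505684676832654 n 16 sd 0.000423188466720585
0.04 yaw -0.012523154758267608 x -0.02890624120374609 n 16 sd 0.00045920170741976514
```

>>> move_arm([
  [0,-0.001,0],
  [0,-0.002,0],
  [0,-0.002,0],
  [0,-0.002,0],
  [0,-0.002,0],
  [0,-0.002,0],
], turn=[0,0,0,0,0,0])

```text
time: 12.1
tool_pos: [0.5972, -0.0842, 0.0544]
tcp_rot: [[-0.183, -0.983, -0.012], [-0.983, 0.183, 0.003], [-0.001, 0.012, -1.0]]
contact_force: [-15.6, 2.1, 20.4]
opening: 0.0499
```

```bash
python3 -c "
from h import *
from plant import close_job
o=get_obs();print(where(),JR.T@o['contact_force'],o['time'])
f=JR.T@o['contact_force']
if -22<f[0]<-8 and 8<f[2]<30: print(close_job())"
```

```text
[0.00904973 0.00420729 0.04042046] [-15.76095901  -0.84772073  20.4257101 ] 12.1
the job is handed in; nothing more can be done
None
```

I flipped the cam lever down to its stop, then slid the control unit up to the fence. I handed the job in at 12.1 s with the gripper still pressing the unit forward and down in the inside corner of its ledge and block. No verdict was reported.

**Last checks:**
- **Push:** The gripper read about 16 N forward and 20 N down. The unit did not move further under the last push. These are wrist readings; the contact forces on the fence and bed were not measured separately.
- **Lever:** The fingertip height and the rising force both matched the hard stop, and the pictures show the lever lying flat.
- **Fence:** Its edge was at the predicted pixel in the picture taken just after the flip. I did not re-measure it after pressing, when the forward push stayed about 16 N against the 30 N it holds.
- **Squareness:** The side image gave the unit's angle to the jig as 0.005 to 0.013 rad, under the 0.035 limit. An earlier edge fit gave 0.19 rad because it locked onto shadow and slot edges; I discarded it and repeated it over a narrower range.
- **Flatness:** The fingertips sat at 40.4 mm, against 40 mm for the ledge with the unit flat on the bed. I did not measure tilt directly.
- **Other parts:** The sensor and screwdriver look unmoved in the last pictures. The other parts were well clear of the arm's path, but I did not re-measure them.

The final top view was blocked by the arm, so the last checks rest on the side view and the forces.

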